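# Punch the hinge mark, then wedge a cabinet door up to its gap

## Task

Mark the cabinet door in the fitting jig while it still sits down on the jig: press the red punch lever down to its stop and let it spring back up. Then take the dark wooden wedge, lay it flat on the jig's base board and push it thin end first under the door until the door just lifts, 2 to 6 mm off its rests. Finish while still holding the wedge in place there, with nothing but the wedge carrying the door, and leave the other things on the bench where they are.

Things in the scene. Friction and masses are not known exactly. Their poses are not given: they have to be found in the camera images.
- jig: Door-fitting jig, fixed: grey base board 340 x 250 x 12 mm carrying two aluminium guide posts (x 0, y +-110 mm; 200 mm high), an upright oak door and a grey punch tower (x 96 to 156, 157 high). Origin: centre of the board's underside; z up; +x: the way the wedge is pushed, from the bare half of the board under the door towards the tower, roughly to the robot's right.
- gap (a point): Point on top of the base board, below the middle of the door's near face (jig x -10, y 0, z 12 mm). Here the wedge's tip enters, going to jig +x. With the door down the gap is 6 mm high, and open for y = +-65 mm between two steel rests on which the door sits.
- door: Small oak cabinet door, upright between the posts, 20 mm thick (jig x -10 to +10), 190 wide, 165 high, about 0.6 kg. It can only slide straight up and down and sinks by its weight. Origin: centre of its underside, axes as the jig's. Down on its rests the origin is 18 mm above the jig's origin (6 mm above the board); what exceeds that is its lift.
- wedge: Dark wooden wedge, loose, 164 x 32 mm, 90 g, flat on the bench at the robot's left. Origin: middle of its underside; +x to the thin tip (x +82, 3 mm thick). The top rises 1 mm in 7 to 20 mm at x -37; then a grip block (x -37 to -82, 36 high), held across its 32 mm width. It meets the door with the tip about 21 mm past the near face; each 7 mm more lifts about 1 mm. Friction holds it.
- punch_lever (a joint): Hand lever of the punch, rad: 0 = up at rest (0.30 above level), 0.55 = down at its stop, where the punch pin reaches the door's back. A spring drives it back up; pressing the red bar down takes about 3 N at the start and 10 N at the stop.
- lever_grip (a point): Centre of the red cross bar (20 mm in diameter, 64 long, along jig y) at the lever's end, 120 mm from its pivot at jig x 125, y 0, z 145 mm; the lever points to jig +x. The bar's centre is about 180 mm above the bench at rest and 115 mm at the stop, nearly straight below; press it from above.
- spacer: Bystander: straight oak spacer strip, 130 x 32 x 18 mm, the same thickness all along (not the wedge); origin at its underside. Leave it.
- glue: Bystander: yellow glue bottle with orange cap, 56 mm in diameter, 160 mm tall, standing; origin at its underside. Leave it.
- screws: Bystander: glass screw jar, 68 mm in diameter, 85 mm tall; origin at its underside. Leave it.
- square: Bystander: try square lying flat, dark wooden stock 110 mm, steel blade 160 mm, 20 mm high; origin at its underside. Leave it.
- mallet: Bystander: wooden mallet lying down, about 290 mm long, head 60 x 110 x 50 mm; origin at its underside. Leave it.
- plane: Bystander: small block plane, 160 x 45 mm, about 45 mm high; origin at its underside. Leave it.
- hinge: Bystander: brass butt hinge lying loose on the jig's base board, 50 x 36 x 8 mm, beyond the door and to the side of the punch (near x = +100, y = +85 mm in the jig's frame); origin at its underside. Leave it.
Not all that is in view belongs to the job. Leave any turquoise look-alike of the wedge alone.

How it is judged (in metres and radians):
On the way, in this order (a step that is already met when the one before it is completed fails the run):
1. the punch lever is down at its stop, with the door down on its rests (value of joint punch_lever above 0.5 rad and z of door in the frame of jig below 0.0188 m), for 0.05 s.
2. the lever has sprung back up (value of joint punch_lever below 0.06 rad and z of door in the frame of jig below 0.0188 m), for 0.05 s.
3. the door is lifted by the held wedge (z of door in the frame of jig between 0.0192 and 0.0255 m and contact force between wedge and door above 1.5 N and z of wedge in the frame of jig between 0.009 and 0.0155 m and angle between wedge's own z axis and vertical below 0.1 rad and contact force between the fingers and wedge above 1 N and contact force between each of the arm, the fingers and door below 0.5 N and value of joint punch_lever below 0.06 rad), for 0.2 s.
At the end, for the whole second after the job is handed in: Door still, 1.2 to 7.5 mm above its rests, carried by the wedge (over 1.5 N); wedge flat on the base board (3 mm, 0.1 rad) and still held or pressed by the gripper (over 1 N), which does not touch the door; lever back up (below 0.06 rad) (all of step 3 and linear speed of each of wedge, door below 0.01 m/s); the arm keeps its last pose, push and grip.
It fails at once if the door is lifted more than 12 mm (z of door in the frame of jig above 0.03 m).
It fails at once if a bystander is moved more than 40 mm (distance of any of spacer, glue, screws, square, mallet, plane, hinge from where it was at the start of the episode above 0.04 m).
It fails at once if the robot pushes hard on the door (over 15 N) (contact force between any of the arm, the fingers and door above 15 N).
It also fails if it takes over 58 s, if anything falls off the work surface, if the arm or the gripper's body presses on something with over 40 N, if the wrist force passes 120 N, or if a joint passes its speed limit or range.

## Robot

A 6-joint arm with a two-finger parallel gripper is mounted at the origin on the work surface. World frame = base frame: x ahead of the robot, y to its left, z up, the work surface at z = 0. Lengths are in mm, angles in degrees, forces in N, time in s.
With the tool pointing down it reaches from about 250 to 775 mm from the base axis. Payload 4 kg.
Tool frame: the origin (TCP) lies at the very end of the fingers, on their centre line; the grasp point (between the pads) lies robot.tcp_to_grasp behind it (robot.tcp_to_grasp is the distance from the TCP to the grasp point, in mm); y points along the fingers, x is the direction in which the jaws open and shut, and the axes are right-handed (so a half turn about y gives the same grasp; the last joint's range is limited). The gripper opens to 85 mm and grips with 20 to 120 N. Pads are 22 mm wide; open, the fingers measure 114 mm over their backs; the gripper's body (76 mm by 85 mm) begins 54 mm behind the grasp point. The pads swing forward as they close: fully open they stand 13 mm farther back than shut.
Start: joints at [67.947, 4.996, 78.535, -0, 96.463, -5.907], TCP at [152.955, 528.32, 231.341] pointing down, gripper open.
Joint ranges: [-177.83, 177.83], [-43.37, 116.18], [15.69, 146.23], [-61.86, 241.86], [9.47, 152.12], [-147.06, 147.06]. Speed limits (degrees/s): [159.86, 159.86, 180, 180, 180, 180].

## Interface

Orientations are given as [roll, pitch, yaw] about the fixed x, y, z axes, in that order (R = Rz(yaw) Ry(pitch) Rx(roll)).
In Python, from bench import robot, viewer, job_done gives the robot as it stands.
- The arm moves only by the shell command python3 -m crank 'ROWS'. ROWS is JSON, one flat list of numbers, 7 for each row, row after row: the shift along the world's x, y, z each as a share of 250 mm, from -1 to 1, then the turn, a rotation vector about the world's x, y, z each as a share of 180 degrees, from -1 to 1, then the closure in counts, from 0 (fully open) to 255 (shut). In form: [tx, ty, tz, ax, ay, az, gripper, tx, ty, tz, ax, ay, az, gripper, ...]. A call has 1 to 8 rows; each row is the pose to reach, as a shift and turn from the pose measured when the call began, turning the shorter way round; what a row does not reach only later rows make up. A row lasts 1/12 s, in which the tool goes at most 41.7 mm and 7.16 degrees, less where a joint would pass 70% of its speed; a pose out of reach is approached as far as the arm can. A call with a number of a shift or a turn outside -1 to 1 is refused whole. A call with a gripper value outside its range is refused whole. The fingers move at their own pace and stop on an object; the grip force is fixed at half the most. Time passes only in rows, so rows that repeat a pose let the fingers close. It gives the time, the measured TCP pose, the force and the opening at its end, in the units of the state.
- robot.get_obs(): the state, without advancing time (a new reading comes with each control period).
- viewer.grab_frame(name): name is "scene" or "side" or "wrist"; returns a dict with "image" (480x640x3 uint8, red, green, blue), "fx", "fy", "cx", "cy" (pixels), "k1" (the pictures are not rectified: a ray, as slopes to the right and down, at radius r is drawn at 1 + k1 r^2 times it, then the intrinsics apply), "world_to_cam" (4x4, takes a point from world to camera coordinates); the wrist camera has in their place "tool_from_camera" (4x4, takes a point from camera to tool coordinates, whose origin is the TCP and whose axes are the tool frame's). Camera axes: x right, y up, looking along -z (the intrinsics and any distortion apply to the point x, -y, -z); pixel columns grow to the right and rows downward; lengths in mm; the calibration is good to about 2 mm. A picture is of the moment at which its call begins: read the wrist's pose just before it. There is no depth.
- job_done(): hands the job in, once; it reports no verdict.
The state is a dict: "time": time; "qpos": joint angles; "dq": joint speeds; "effort": joint torques, N m; "tool_pos": TCP position; "tool_rot": TCP orientation; "force": force on the tool from outside, world axes, zero at the start; "moment": the same for the moment, N m; "width": finger opening in mm.
Only numpy, scipy, OpenCV 4.12 (cv2) and the standard library are available. Lean on these libraries where they do the work, as an engineer would, in place of code of your own. Each camera call takes 0.05 s, during which the arm holds its last target.

## Working session

There is one attempt and no reset: what is moved stays moved. The work goes in short steps, Python scripts to look and compute and a shell command to move; the robot and the scene stay as the last step left them, time stands still between calls to the robot, and variables do not carry over. Pictures are saved under pics/ and viewed, and the job is handed in when it is done.

```bash
ls; mkdir -p pics; python3 - <<'E'
from bench import robot, viewer
import cv2
print(robot.get_obs(), robot.tcp_to_grasp)
for n in("scene","side","wrist"):
    f=viewer.grab_frame(n)
    cv2.imwrite(f"pics/{n}0.png",f["image"][:,:,::-1])
    print(n,{k:v for k,v in f.items() if k!="image"})
E
```

```text
pics
{'time': 0.0, 'qpos': array([ 6.79485985e+01,  5.03962003e+00,  7.86245451e+01, -8.26317281e-04,
        9.64633905e+01, -5.90616340e+00]), 'dq': array([ 0.00183449, -0.04098541, -0.04651691, -0.173514  ,  0.06284389,
       -0.04737678]), 'effort': array([ 2.54099959e-04, -3.51869774e+01, -3.13270426e+01, -1.29125442e-04,
        1.10982178e-02, -1.50138231e-05]), 'tool_pos': array([152.75150763, 527.84363035, 230.13602262]), 'tool_rot': array([-89.98769147,   0.1269631 ,  73.85468343]), 'force': array([ 0.48533112, -0.0179114 ,  0.02807352]), 'moment': array([-0.00848799,  0.00747973,  0.01878505]), 'width': 85.3929208059284} 18.700000000000003
scene {'fx': 574.5302239292645, 'fy': 574.5302239292645, 'cx': 317.65762300313327, 'cy': 233.18730312840358, 'k1': 0.04993713106000321, 'world_to_cam': array([[ 6.39824087e-01,  7.68482669e-01, -7.71521990e-03,
        -3.40449046e+02],
       [-6.19387004e-01,  5.21580892e-01,  5.86781997e-01,
         2.75833837e+02],
       [ 4.54955906e-01, -3.70658548e-01,  8.09708197e-01,
        -1.85091365e+03],
       [ 0.00000000e+00,  0.00000
[... 340 characters left out ...]
0e-01,
        -3.35260248e+02],
       [-5.45614648e-01, -5.23273833e-01,  6.54590828e-01,
        -1.24054475e+03],
       [ 0.00000000e+00,  0.00000000e+00,  0.00000000e+00,
         1.00000000e+00]])}
wrist {'fx': 405.412052049092, 'fy': 405.412052049092, 'cx': 313.2119547316661, 'cy': 235.32562086322784, 'k1': -0.07104940500653106, 'tool_from_camera': array([[ 9.99999359e-01, -9.59996323e-04,  5.99888428e-04,
         2.16414783e-02],
       [ 8.58726258e-04,  2.98018139e-01, -9.54559821e-01,
        -1.41572509e+02],
       [ 7.37596285e-04,  9.54559724e-01,  2.98018773e-01,
         7.65115793e+01],
       [ 0.00000000e+00,  0.00000000e+00,  0.00000000e+00,
         1.00000000e+00]])}
```

View pics/scene0.png

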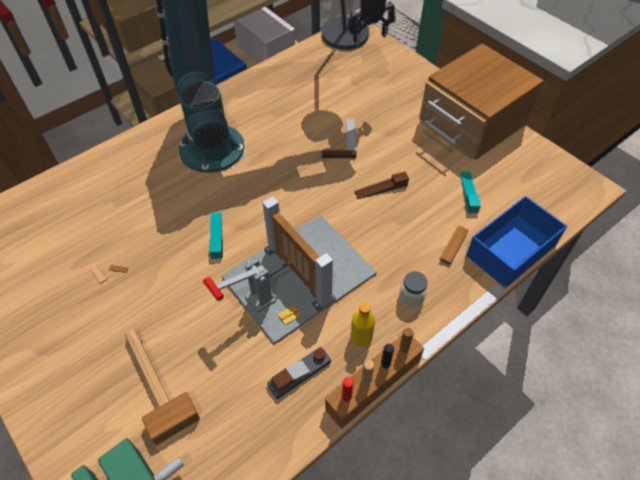

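View pics/side0.png

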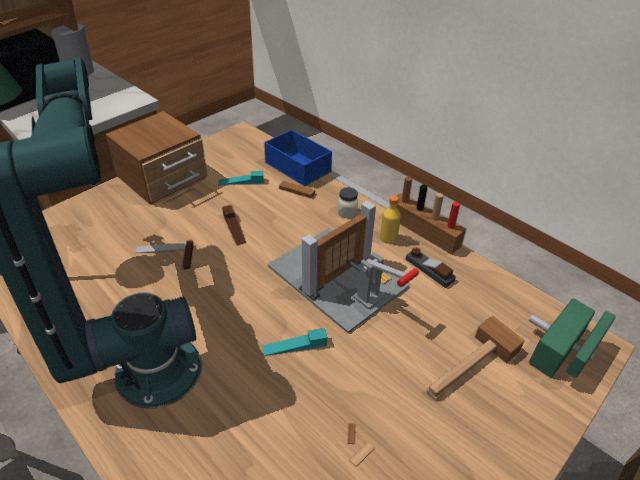

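View pics/wrist0.png

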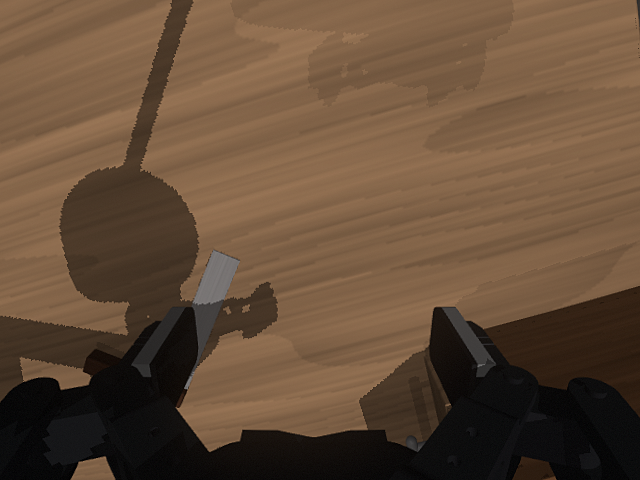

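The scene view shows the dark wedge at about (382,187), with its block at (402,180) and its tip at (357,193). The jig is at about (300,275) and the red bar at (213,288). The side view shows the wedge at (234,225), with its block at the top, and the red bar at (408,276). I'll zoom in and measure.

```bash
cat > h.py <<'E'
import numpy as np, cv2
from scipy.optimize import least_squares
from bench import robot, viewer
from scipy.spatial.transform import Rotation as R
def grab(n):
    o=robot.get_obs(); f=viewer.grab_frame(n)
    if n=="wrist":
        T=np.eye(4); T[:3,:3]=R.from_euler('xyz',o['tool_rot'],degrees=True).as_matrix(); T[:3,3]=o['tool_pos']
        f["world_to_cam"]=np.linalg.inv(T@f["tool_from_camera"])
    return f
def save(f,name): cv2.imwrite("pics/"+name,f["image"][:,:,::-1])
def ray(f,uv):
    K=np.array([[f["fx"],0,f["cx"]],[0,f["fy"],f["cy"]],[0,0,1]])
    p=cv2.undistortPoints(np.array([[uv]],float),K,np.array([f["k1"],0,0,0,0.]))[0,0]
    W=f["world_to_cam"]; Rm=W[:3,:3]; c=-Rm.T@W[:3,3]
    d=Rm.T@np.array([p[0],-p[1],-1]); return c,d/np.linalg.norm(d)
def plane(f,uv,z):
    c,d=ray(f,uv); return c+d*(z-c[2])/d[2]
def proj(f,P):
    q=f["world_to_cam"]@np.append(P,1); x,y=q[0]/-q[2],-q[1]/-q[2]; s=1+f["k1"]*(x*x+y*y)
    return np.array([f["fx"]*x*s+f["cx"],f["fy"]*y*s+f["cy"]])
def tri(rs):
    A=0;b=0
    for c,d in rs:
        M=np.eye(3)-np.outer(d,d);A=A+M;b=b+M@c
    P=np.linalg.solve(A,b); return P,[np.linalg.norm((np.eye(3)-np.outer(d,d))@(P-c)) for c,d in rs]
def crop(f,x,y,w,h,s,name):
    cv2.imwrite("pics/"+name,cv2.resize(f["image"][y:y+h,x:x+w,::-1],None,fx=s,fy=s,interpolation=cv2.INTER_CUBIC))
E
python3 - <<'E'
from h import *
import pickle
S=grab("scene");D=grab("side")
pickle.dump((S,D),open("f0.pkl","wb"))
a=S["image"][190:350,200:390];b=D["image"][190:350,255:445]
cv2.imwrite("pics/jz.png",cv2.resize(np.vstack([a[:, :],])[:,:,::-1],None,fx=4,fy=3.75,interpolation=cv2.INTER_CUBIC))
crop(S,200,190,190,150,4,"js.png");crop(D,255,190,190,150,4,"jd.png")
for n,f in(("S",S),("D",D)):
    h=cv2.cvtColor(f["image"],cv2.COLOR_RGB2HSV)
    m=(((h[...,0]<6)|(h[...,0]>174))&(h[...,1]>180)&(h[...,2]>90)).astype(np.uint8)
    k,l,st,c=cv2.connectedComponentsWithStats(m)
    for i in range(1,k):
        if st[i,4]>25: print(n,st[i],c[i])
crop(S,345,165,75,40,8,"ws.png");crop(D,210,195,45,60,8,"wd.png")
E
```

```text
S [ 0  2  9 13 63] [2.71428571 8.95238095]
S [204 277  19  23 174] [212.70689655 287.7816092 ]
S [343 378  10  19 104] [346.84615385 384.15384615]
D [448 201  12  27 139] [452.69064748 213.51798561]
D [397 269  21  17 148] [407.42567568 277.00675676]
```

View pics/js.png

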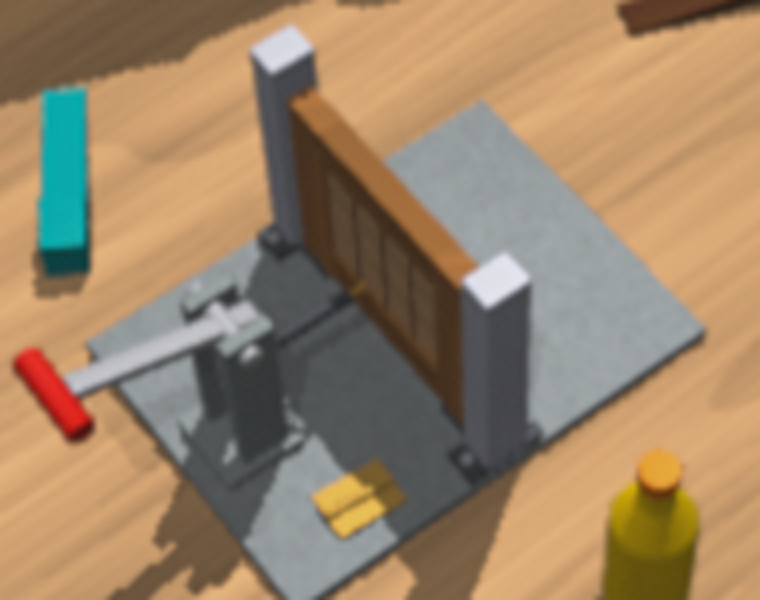

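View pics/jd.png

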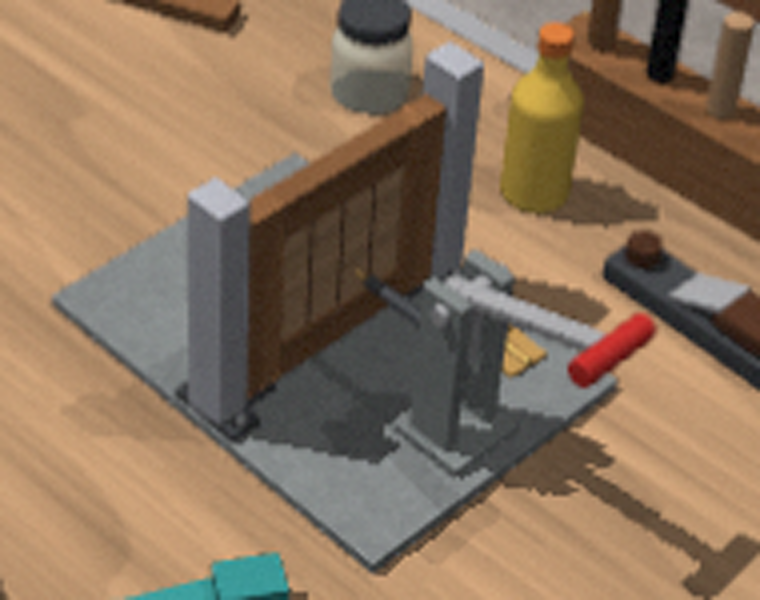

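View pics/ws.png

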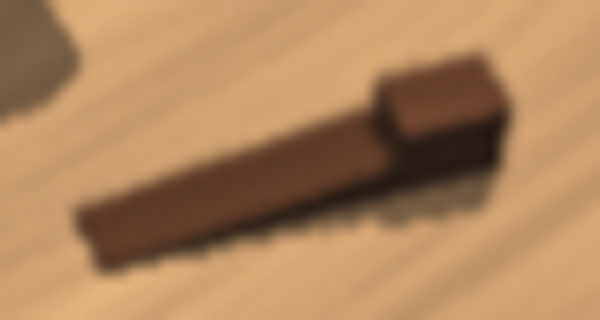

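View pics/wd.png

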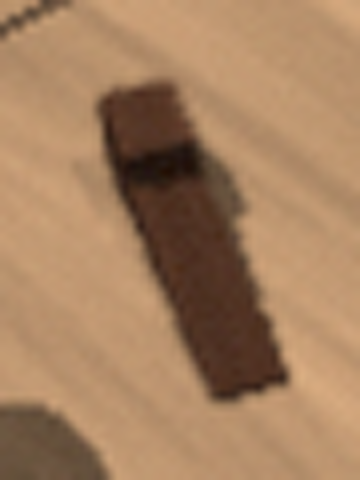

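```bash
cat > m1.py <<'E'
from h import *
import pickle
S,D=pickle.load(open("f0.pkl","rb"))
cs=lambda u,v,s,ox,oy:(ox+(u+.5)/s-.5,oy+(v+.5)/s-.5)
js=lambda u,v:(S,cs(u,v,4,200,190)); jd=lambda u,v:(D,cs(u,v,4,255,190))
pts=[((-170,-125,12),[js(482,102),jd(55,298)]),((-170,125,12),[js(704,332)]),((170,-125,12),[js(88,345),jd(375,566)]),((170,125,12),[jd(617,380)]),
((0,-110,200),[js(283,48),jd(217,200)]),((0,110,200),[js(497,280),jd(453,62)])]
for P,o in pts:
    if len(o)==2: print(P,*tri([ray(*q) for q in o]))
def T(p,P):
    c,s=np.cos(p[2]),np.sin(p[2]); return np.array([p[0]+c*P[0]-s*P[1],p[1]+s*P[0]+c*P[1],p[3]+P[2]])
def res(p): return np.concatenate([proj(f,T(p,P))-uv for P,o in pts for f,uv in o])
r=least_squares(res,[450,0,-1.57,0])
print("jig",r.x,np.degrees(r.x[2]));print(r.fun.round(1))
print("bar",tri([ray(S,(212.7,287.8)),ray(D,(407.4,277))]), "expected",T(r.x,(125+120*np.cos(.3),0,145+120*np.sin(.3))))
ws=lambda u,v:(S,cs(u,v,8,345,165)); wd=lambda u,v:(D,cs(u,v,8,210,195))
W=[((-82,-16,36),[ws(508,112),wd(170,82)]),((-82,16,36),[ws(485,55),wd(102,100)]),((-37,-16,36),[ws(405,137),wd(197,148)]),((-37,16,36),[ws(380,85),wd(122,158)]),((82,-16,3),[ws(100,264),wd(287,378)]),((82,16,3),[ws(78,210),wd(213,396)])]
for P,o in W: print(P,*tri([ray(*q) for q in o]))
def res2(p): return np.concatenate([proj(f,T(p,P))-uv for P,o in W for f,uv in o])
P0=[tri([ray(*q) for q in o])[0] for P,o in W]
d=P0[4]-P0[0]
r2=least_squares(res2,[*(np.mean(P0,0)[:2]),np.arctan2(d[1],d[0]),0])
print("wedge",r2.x,np.degrees(r2.x[2]));print(r2.fun.round(1))
for n,P in(("gap",(-10,0,12)),("start",(-140,0,12))): print(n,T(r.x,P))
E
python3 m1.py
```

```text
(-170, -125, 12) [439.95361867  87.13678025   8.91269833] [np.float64(1.5203965892507578), np.float64(1.5203965892506366)]
(170, -125, 12) [ 426.87308382 -249.3331465     7.51465971] [np.float64(1.698876532492164), np.float64(1.6988765324920423)]
(0, -110, 200) [445.48385222 -79.90187917 209.11197289] [np.float64(1.564425738106143), np.float64(1.5644257381061546)]
(0, 110, 200) [665.31263068 -88.63857545 207.99283366] [np.float64(1.7993203436332585), np.float64(1.7993203436332148)]
jig [556.44427617 -85.43563462  -1.61219286   2.2621328 ] -92.37184686046733
[ 0.6 -2.3 -0.6 -1.1  1.5 -2.2 -0.7 -2.2  0.3 -0.5  1.2 -0.3  0.5  1.6
  1.   2.4  0.2  1.3  0.9  2.1]
bar (array([ 545.55589992, -324.63795697,  181.14351956]), [np.float64(1.978864030552569), np.float64(1.9788640305527383)]) expected [ 546.52682747 -324.87070998  182.7245576 ]
(-82, -16, 36) [517.60548483 366.37658877  33.82733466] [np.float64(2.8023258051036604), np.float64(2.802325805103851)]
(-82, 16, 36) [491.37937649 379.94927671  31.99439626] [np.float64(1.6302030270786154), np.float64(1.630203027078544)]
(-37, -16, 36) [500.96929215 328.55198866  31.05952231] [np.float64(1.3094057460735433), np.float64(1.309405746073692)]
(-37, 16, 36) [474.77562106 342.27258098  30.51590091] [np.float64(3.362227792589013), np.float64(3.3622277925889716)]
(82, -16, 3) [456.80459108 217.33804388   3.47689749] [np.float64(1.8348336738271973), np.float64(1.8348336738273068)]
(82, 16, 3) [430.42091807 230.35054467   1.51436232] [np.float64(2.2927360735942632), np.float64(2.2927360735941953)]
wedge [473.93507425 299.88637697  -1.96300633  -3.81419914] -112.47197799023247
[-2.4 -8.1 -8.7  2.4  4.6  6.6  9.1 -2.  -3.4 -7.8 -8.7  2.1  3.7  6.3
 10.2 -1.4 -3.  -7.4 -9.3  3.7  3.3  7.1  9.8 -1. ]
gap [556.85812332 -75.44420177  14.2621328 ]
start [562.23813624  54.44442538  14.2621328 ]
```

```bash
sed -i 's/,200),\[/,212),[/g; s/^W=.*/&\nW=[((a,-b,c),o) for (a,b,c),o in W]/' m1.py; python3 m1.py | grep -A3 -E "jig|wedge|gap|bar"
```

```text
jig [556.61507233 -85.13978308  -1.61022544  -3.78059763] -92.25912186580646
[ 0.6 -1.1 -0.6  0.3  1.4 -1.1 -0.3 -0.9  0.3  0.8  0.9  0.9  0.3  0.2
  1.   0.6  0.5 -0.2  1.   0.3]
bar (array([ 545.55589992, -324.63795697,  181.14351956]), [np.float64(1.978864030552569), np.float64(1.9788640305527383)]) expected [ 547.16871242 -324.59390684  176.68182717]
(-82, 16, 36) [517.60548483 366.37658877  33.82733466] [np.float64(2.8023258051036604), np.float64(2.802325805103851)]
(-82, -16, 36) [491.37937649 379.94927671  31.99439626] [np.float64(1.6302030270786154), np.float64(1.630203027078544)]
(-37, 16, 36) [500.96929215 328.55198866  31.05952231] [np.float64(1.3094057460735433), np.float64(1.309405746073692)]
--
wedge [473.95873827 299.36621051  -1.96318334  -3.17645051] -112.4821198533693
[ 1.6 -0.6  0.7  0.2  0.4 -1.  -0.1  0.1  0.4 -0.2  0.9 -0.2 -0.4 -1.4
  0.8  0.8  0.4  0.3  0.6  1.2 -0.4 -0.7  0.   1.4]
gap [557.00926132 -75.14755535   8.21940237]
start [562.1337182   54.75140516   8.21940237]
```

Both fits are within about 1.5 px. The stereo heights read about 3.5 mm low throughout. I'll do the lever first, travelling high over the jig.

```bash
python3 -m crank '[0.3,-0.5,0.3,0,0,-0.15,255, 0.6,-1,0.36,0,0,-0.3,255, 0.6,-1,0.36,0,0,-0.3,255, 0.6,-1,0.36,0,0,-0.3,255, 0.6,-1,0.36,0,0,-0.3,255, 0.6,-1,0.36,0,0,-0.3,255, 0.6,-1,0.36,0,0,-0.3,255, 0.6,-1,0.36,0,0,-0.3,255]'
```

```text
time: 0.92
tool_pos: [305.0, 274.7, 322.9]
tool_rot: [-90.1, -0.2, 19.3]
force: [0.4, 0.3, 0.6]
width: 0.2
```

```bash
python3 -m crank '[0.5,-1,0,0,0,-0.12,255, 0.5,-1,0,0,0,-0.12,255, 0.5,-1,0,0,0,-0.12,255, 0.5,-1,0,0,0,-0.12,255, 0.5,-1,0,0,0,-0.12,255, 0.5,-1,0,0,0,-0.12,255, 0.5,-1,0,0,0,-0.12,255, 0.5,-1,0,0,0,-0.12,255]'; python3 -m crank '[0.464,-1,0,0,0,0,255, 0.464,-1,0,0,0,0,255, 0.464,-1,0,0,0,0,255, 0.464,-1,0,0,0,0,255, 0.464,-1,0,0,0,0,255, 0.464,-1,0,0,0,0,255, 0.464,-1,0,0,0,0,255, 0.464,-1,0,0,0,0,255]'
python3 - <<'E'
from h import *
f=grab("wrist");save(f,"w1.png");import pickle;pickle.dump(f,open("w1.pkl","wb"))
E
```

```text
time: 1.58
tool_pos: [431.7, 19.6, 321.7]
tool_rot: [-90.2, -0.1, -2.8]
force: [0.7, 0.4, -0.6]
width: 0.2
time: 2.25
tool_pos: [548.8, -235.0, 318.4]
tool_rot: [-90.2, 0.1, -3.1]
force: [-0.6, 0.8, -1.0]
width: 0.1
```

View pics/w1.png

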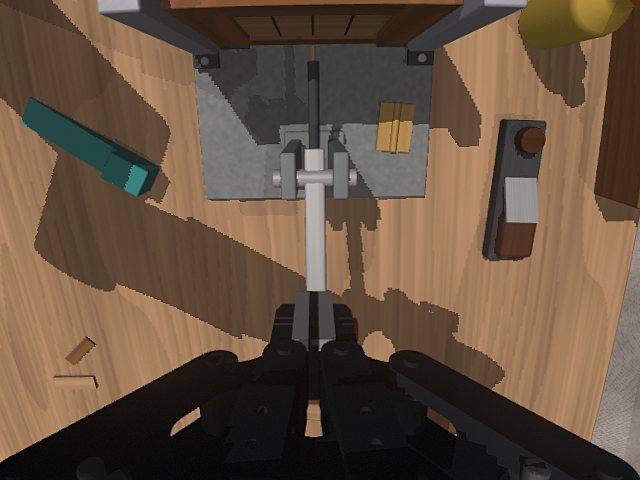

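The wrist view shows the lever running straight down the middle, at column 316, to the red bar hidden behind the fingers at about row 325. The far corners of the board are at (206,198) and (426,196). I'll cross-check the jig against this picture.

```bash
python3 - <<'E'
from h import *
import pickle
f=pickle.load(open("w1.pkl","rb"))
a=plane(f,(206,199),12);b=plane(f,(426,196.5),12);print(a,b,(a+b)/2,np.linalg.norm(a-b),np.degrees(np.arctan2(*(b-a)[1::-1])))
print("lever mid at z~170",plane(f,(316,285),170),plane(f,(315.5,178),145))
S=grab("scene");D=grab("side");crop(S,150,200,160,130,5,"s2.png");crop(D,300,190,160,130,5,"d2.png");print(robot.get_obs()['tool_pos'])
E
```

```text
[ 425.6064801  -250.54824629   12.        ] [ 674.38886508 -260.89773381   12.        ] [ 549.99767259 -255.72299005   12.        ] 248.9975641809895 -2.3821631779376222
lever mid at z~170 [ 547.42761382 -290.83840825  170.        ] [ 551.27081402 -211.25120028  145.        ]
[ 547.61753794 -229.60505591  321.32828202]
```

View pics/d2.png

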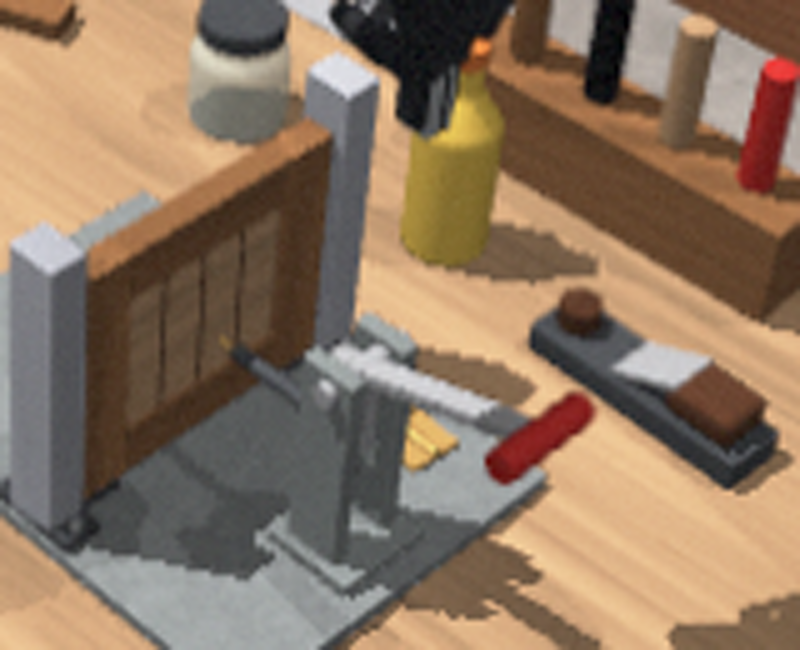

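```bash
python3 -m crank '[-0.004,-0.38,-0.1,0,0,0,255, -0.004,-0.38,-0.2,0,0,0,255, -0.004,-0.38,-0.3,0,0,0,255, -0.004,-0.38,-0.425,0,0,0,255, -0.004,-0.38,-0.425,0,0,0,255, -0.004,-0.38,-0.425,0,0,0,255, -0.004,-0.38,-0.425,0,0,0,255]'
python3 - <<'E'
from h import *
D=grab("side");crop(D,300,190,160,130,5,"d3.png")
o=robot.get_obs();print(o['tool_pos'],o['force'])
E
```

```text
time: 2.98
tool_pos: [547.8, -323.5, 218.6]
tool_rot: [-90.3, -0.3, -2.7]
force: [0.7, -0.2, 1.9]
width: -0.1
[ 548.37758794 -324.00001295  220.0632817 ] [-0.3320792  -0.72017804 -0.2281052 ]
```

View pics/d3.png

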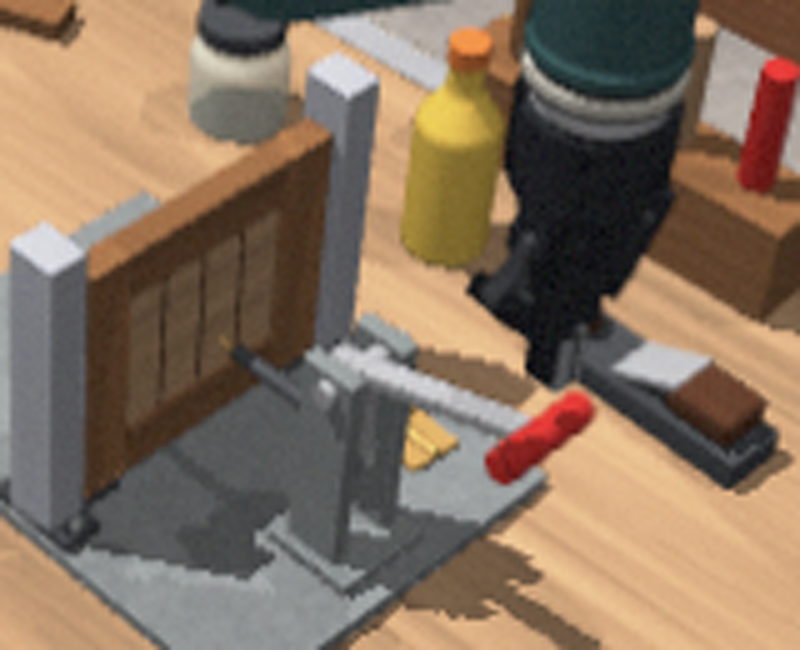

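The tip is centred above the bar. Now I'll press.

```bash
python3 -m crank '[0,0,-0.08,0,0,0,255, 0,0,-0.14,0,0,0,255, 0,0,-0.2,0,0,0,255, 0,0,-0.24,0,0,0,255, 0,0,-0.28,0,0,0,255, 0,0,-0.32,0,0,0,255, 0,0,-0.35,0,0,0,255, 0,0,-0.36,0,0,0,255]'; python3 -c "
from h import *
o=robot.get_obs();print(o['tool_pos'],o['force'])"
```

```text
time: 3.7
tool_pos: [551.0, -326.8, 135.9]
tool_rot: [-90.9, -1.0, -2.7]
force: [-0.2, -4.0, 6.6]
width: -0.2
[ 551.00898993 -326.84873594  135.85445357] [-0.23460985 -4.03316418  6.55650297]
```

```bash
python3 -m crank '[-0.01,0.004,-0.03,0,0,0,255, -0.01,0.004,-0.04,0,0,0,255, -0.01,0.004,-0.05,0,0,0,255, -0.01,0.004,-0.05,0,0,0,255, -0.01,0.004,-0.05,0,0,0,255]'; python3 - <<'E'
from h import *
D=grab("side");crop(D,300,190,160,130,5,"d4.png")
o=robot.get_obs();print(o['tool_pos'],o['force'])
E
```

```text
time: 4.12
tool_pos: [551.1, -326.5, 130.2]
tool_rot: [-91.2, -1.4, -2.6]
force: [-2.0, -0.1, 8.9]
width: 0.0
[ 551.08910212 -326.48545691  130.31535134] [-1.7499242   1.32829624  9.11217369]
```

View pics/d4.png

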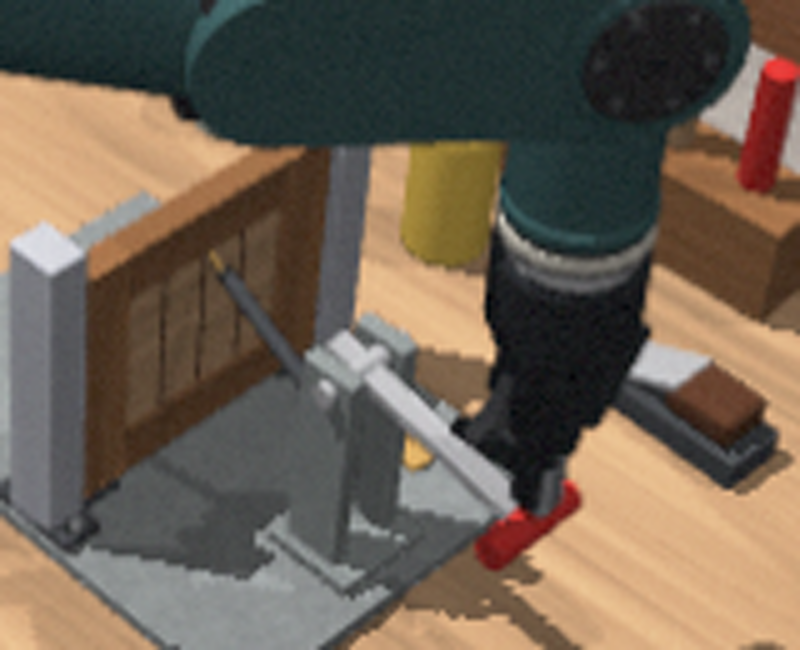

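```bash
python3 -m crank '[-0.008,0,-0.04,0,0,0,255, -0.008,0,-0.05,0,0,0,255, -0.008,0,-0.06,0,0,0,255, -0.008,0,-0.06,0,0,0,255]'; python3 -m crank '[0,0,-0.04,0,0,0,255, 0,0,-0.05,0,0,0,255,0,0,-0.05,0,0,0,255]'
```

```text
time: 4.5
tool_pos: [551.3, -325.9, 124.8]
tool_rot: [-91.3, -1.9, -2.5]
force: [-6.2, 6.1, 16.6]
width: -0.2
time: 4.75
tool_pos: [551.6, -325.8, 124.2]
tool_rot: [-91.6, -2.1, -2.4]
force: [-14.9, 7.9, 25.2]
width: 0.1
```

z has stopped at 124 mm while the force rose from 17 to 25 N, so the lever is at its stop. I'll check with a picture, then release.

```bash
python3 - <<'E'
from h import *
D=grab("side");crop(D,300,190,160,130,5,"d5.png")
E
python3 -m crank '[0,0,0.1,0,0,0,255, -0.01,0,0.25,0.01,0.01,0,255, -0.01,0,0.4,0.01,0.01,0,255, -0.01,0,0.6,0.01,0.01,0,255, -0.01,0,0.8,0.01,0.01,0,255, -0.01,0,0.8,0.01,0.01,0,255, -0.01,0,0.8,0.01,0.01,0,255]'
python3 - <<'E'
from h import *
D=grab("side");crop(D,300,190,160,130,5,"d6.png")
S=grab("scene");crop(S,200,190,190,150,4,"s6.png")
W=grab("wrist");save(W,"w6.png");print(robot.get_obs()['tool_pos'],robot.get_obs()['tool_rot'])
E
```

```text
time: 5.38
tool_pos: [551.0, -325.8, 335.8]
tool_rot: [-90.4, -1.2, -2.4]
force: [0.3, -0.2, 1.1]
width: -0.1
[ 549.38598784 -325.15790182  325.17341124] [-89.92961021  -0.33756049  -2.40239749]
```

View pics/d5.png

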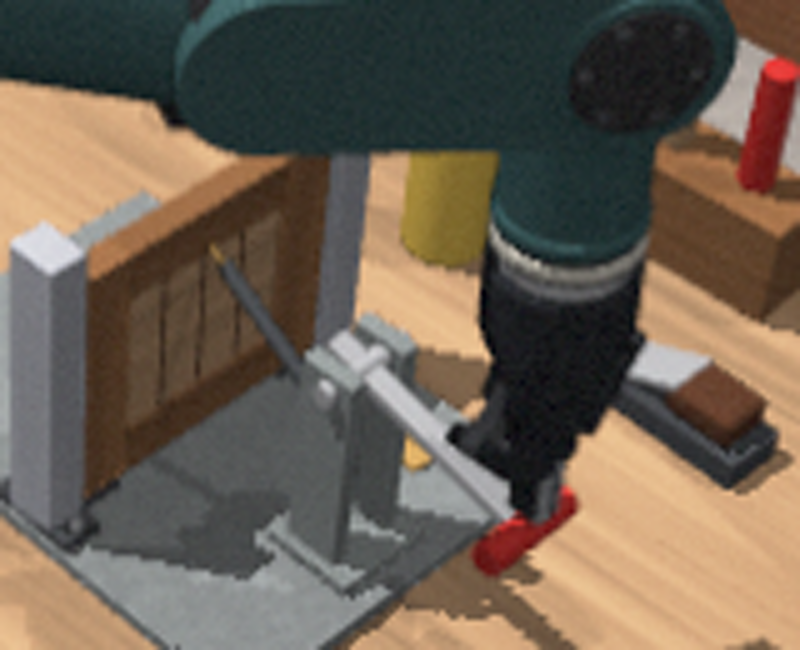

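View pics/d6.png

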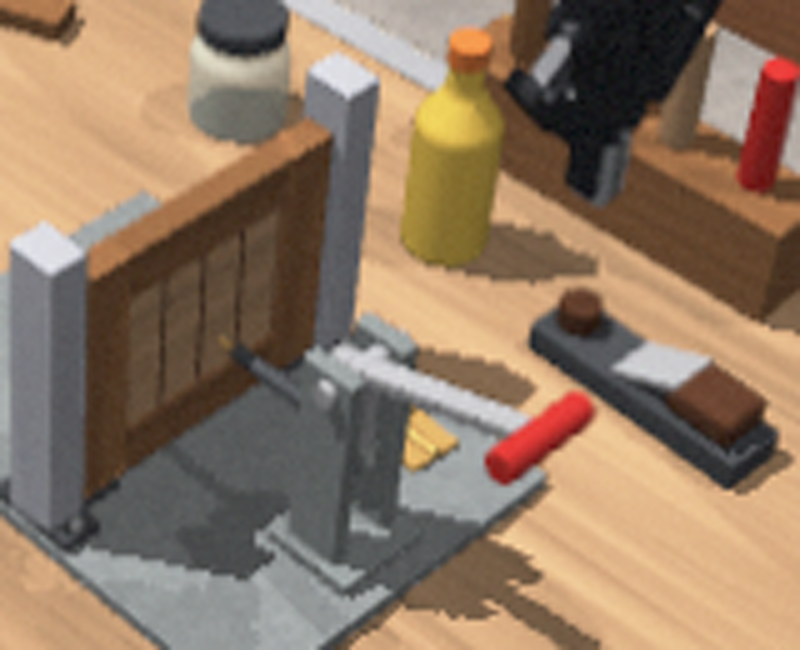

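The lever was at its stop with the pin against the door, and it has sprung back. Next, the wedge.

```bash
python3 -m crank '[-0.07,1,0,0,0,-0.06,255, -0.07,1,0,0,0,-0.06,255, -0.07,1,0,0,0,-0.06,255, -0.07,1,0,0,0,-0.06,255, -0.07,1,0,0,0,-0.06,255, -0.07,1,0,0,0,-0.06,255, -0.07,1,0,0,0,-0.06,255, -0.07,1,0,0,0,-0.06,255]'; python3 -m crank '[-0.07,1,0,0,0,-0.056,0, -0.07,1,0,0,0,-0.056,0, -0.07,1,0,0,0,-0.056,0, -0.07,1,0,0,0,-0.056,0, -0.07,1,0,0,0,-0.056,0, -0.07,1,0,0,0,-0.056,0, -0.07,1,0,0,0,-0.056,0, -0.07,1,0,0,0,-0.056,0]';python3 -m crank '[-0.07,0.8,-0.4,0,0,0,0, -0.07,0.8,-0.4,0,0,0,0, -0.07,0.8,-0.4,0,0,0,0, -0.07,0.8,-0.4,0,0,0,0, -0.07,0.8,-0.4,0,0,0,0,-0.07,0.8,-0.4,0,0,0,0,-0.07,0.8,-0.4,0,0,0,0,-0.07,0.8,-0.4,0,0,0,0]'
python3 - <<'E'
from h import *
W=grab("wrist");save(W,"w7.png");print(robot.get_obs()['tool_pos'],robot.get_obs()['tool_rot'])
import pickle;pickle.dump(W,open("w7.pkl","wb"))
E
```

```text
time: 6.2
tool_pos: [531.2, -72.6, 323.8]
tool_rot: [-89.9, -0.2, -12.9]
force: [0.5, -0.1, 0.3]
width: -0.0
time: 6.87
tool_pos: [513.6, 178.7, 321.9]
tool_rot: [-90.0, -0.0, -22.8]
force: [0.4, -1.1, 0.2]
width: 85.4
time: 7.53
tool_pos: [496.8, 376.9, 220.3]
tool_rot: [-90.3, -0.0, -22.9]
force: [0.1, -0.8, 0.7]
width: 85.8
[497.36305714 376.62684131 221.87500716] [-9.01197377e+01 -8.87221253e-02 -2.29651390e+01]
```

View pics/w7.png

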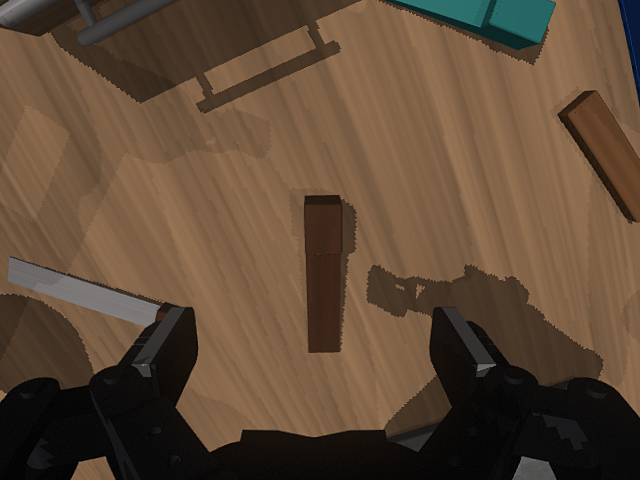

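The wrist view shows the wedge's block top at (305..342, 204..254) and its tip edge at row 352, columns 309 to 340. Next I'll compute its pose.

```bash
cat > wm.py <<'E'
from h import *
import pickle,sys
def mask(f):
    h=cv2.cvtColor(f["image"],cv2.COLOR_RGB2HSV)
    return h
E
python3 - <<'E'
from h import *
import pickle
f=pickle.load(open("w7.pkl","rb"))
crop(f,290,185,70,180,4,"w7c.png")
tl,tr,br,bl=[plane(f,p,36) for p in((305,204),(342,204),(343,253.5),(304.5,254))]
a,b=[plane(f,p,3) for p in((309,352),(340,352))]
print(tl,tr,br,bl,a,b)
print("len w",np.linalg.norm(tl-tr),np.linalg.norm(tl-bl))
c=(tl+tr+br+bl)/4; t=(a+b)/2; d=t-c; print("blk",c,"tip",t,np.linalg.norm(d[:2]),np.degrees(np.arctan2(d[1],d[0])))
S,D=pickle.load(open("f0.pkl","rb"))
# height across wrist + side + scene, block top centre
cs=lambda u,v,s,ox,oy:(ox+(u+.5)/s-.5,oy+(v+.5)/s-.5)
w=np.mean([(305,204),(342,204),(343,253.5),(304.5,254)],0)
s=np.mean([cs(u,v,8,345,165) for u,v in((508,112),(485,55),(405,137),(380,85))],0)
e=np.mean([cs(u,v,8,210,195) for u,v in((170,82),(102,100),(197,148),(122,158))],0)
print(tri([ray(f,w),ray(S,s)]),tri([ray(f,w),ray(D,e)]))
E
```

```text
[490.52982149 379.92864501  36.        ] [518.58238362 368.10241802  36.        ] [503.38066002 327.47140385  36.        ] [472.87891643 339.85663854  36.        ] [429.34290806 228.51621914   3.        ] [458.68452551 216.07764783   3.        ]
len w 30.443486776065765 43.7872144855312
blk [496.34294539 353.83977636  36.        ] tip [444.01371678 222.29693348   3.        ] 141.56930344281625 -111.69322142121844
(array([496.25309207, 352.6881072 ,  30.08754167]), [np.float64(0.32794208602824665), np.float64(0.32794208602811814)]) (array([495.60213648, 354.22104666,  34.40755622]), [np.float64(0.8710602727810762), np.float64(0.8710602727810358)])
```

View pics/w7c.png

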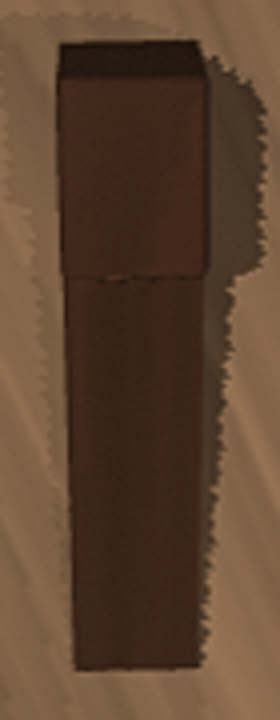

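```bash
python3 -m crank '[-0.004,-0.09,-0.2,0,0,0.005,0, -0.004,-0.09,-0.35,0,0,0.005,0, -0.004,-0.09,-0.5,0,0,0.005,0, -0.004,-0.09,-0.6,0,0,0.005,0, -0.004,-0.09,-0.6,0,0,0.005,0, -0.004,-0.09,-0.6,0,0,0.005,0]'
python3 - <<'E'
from h import *
W=grab("wrist");save(W,"w8.png");print(robot.get_obs()['tool_pos'],robot.get_obs()['tool_rot'])
E
```

```text
time: 8.08
tool_pos: [496.8, 351.9, 71.7]
tool_rot: [-90.2, -0.0, -22.2]
force: [0.9, 1.2, 0.3]
width: 85.8
[498.291389   353.26167058  74.39603931] [-89.98737712  -0.22863617 -22.18843483]
```

View pics/w8.png

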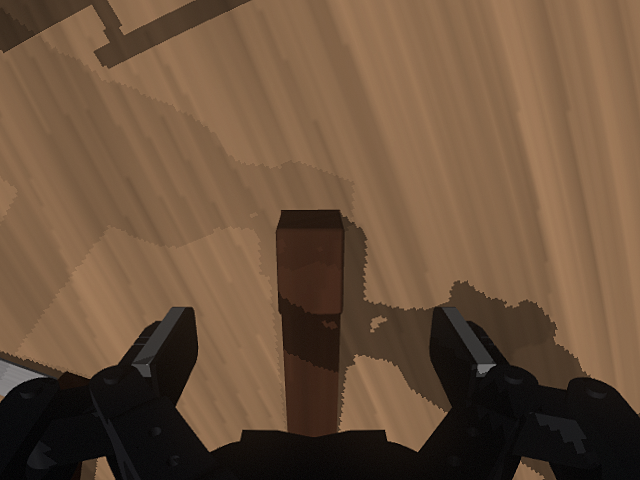

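```bash
python3 -m crank '[-0.005,0.002,-0.1,0,0,0,0, -0.006,0.003,-0.2,0,0,0,0, -0.006,0.003,-0.25,0,0,0,0, -0.006,0.003,-0.25,0,0,0,0, -0.006,0.003,-0.25,0,0,0,0, -0.006,0.003,-0.25,0,0,0,0]'
python3 -m crank '[0,0,0,0,0,0,255, 0,0,0,0,0,0,255, 0,0,0,0,0,0,255, 0,0,0,0,0,0,255, 0,0,0,0,0,0,255, 0,0,0,0,0,0,255, 0,0,0,0,0,0,255, 0,0,0,0,0,0,255]'
python3 - <<'E'
from h import *
W=grab("wrist");save(W,"w9.png");print(robot.get_obs()['tool_pos'],robot.get_obs()['tool_rot'])
D=grab("side");crop(D,170,160,120,110,5,"d9.png")
E
```

```text
time: 8.63
tool_pos: [498.6, 354.9, 14.7]
tool_rot: [-89.8, -0.4, -22.2]
force: [-0.5, -0.5, 0.1]
width: 85.3
time: 9.3
tool_pos: [499.1, 355.3, 15.6]
tool_rot: [-89.7, -0.4, -22.2]
force: [-0.0, 0.5, 5.1]
width: 30.9
[499.08645244 355.29268686  15.57632741] [-89.69955251  -0.44592767 -22.18870931]
```

View pics/w9.png

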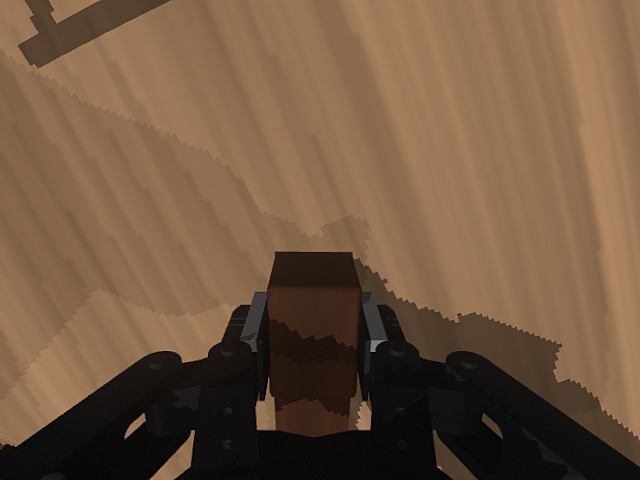

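View pics/d9.png

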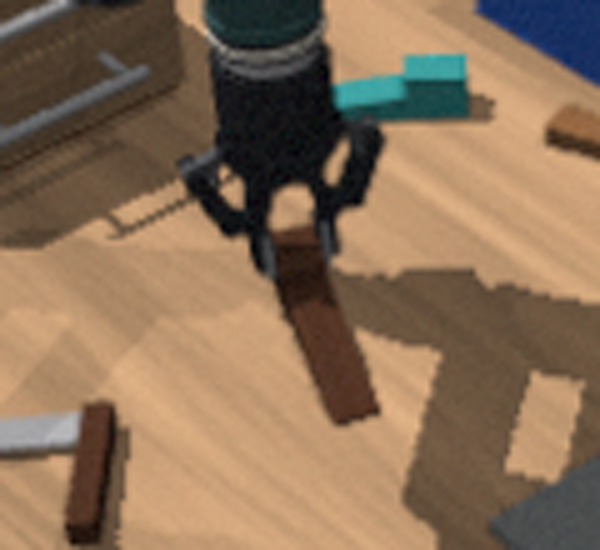

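The grip sits close to the block's top: TCP at 15.6 mm puts the grasp point near 34 mm. I'll regrip about 8 mm lower so it can resist tilting.

```bash
python3 -m crank '[0,0,0,0,0,0,0, 0,0,0,0,0,0,0, 0,0,0,0,0,0,0, 0,0,0,0,0,0,0]'; python3 -m crank '[-0.008,-0.005,-0.042,0,0,0,0, -0.008,-0.005,-0.042,0,0,0,0, -0.008,-0.005,-0.042,0,0,0,0, -0.008,-0.005,-0.042,0,0,0,0]'
```

```text
time: 9.73
tool_pos: [498.5, 354.9, 14.6]
tool_rot: [-89.8, -0.4, -22.2]
force: [-0.3, -0.6, -1.1]
width: 77.7
time: 10.07
tool_pos: [496.0, 353.4, 3.5]
tool_rot: [-89.8, -0.3, -22.2]
force: [0.4, -0.3, 0.1]
width: 85.0
```

```bash
python3 -c "
from bench import robot
o=robot.get_obs();print(o['time'],o['tool_pos'],o['tool_rot'],o['force'],o['width'])"
```

```text
10.0667 [496.0474385  353.3958851    3.45340438] [-89.84282483  -0.3392656  -22.19000877] [ 0.42453874 -0.3273277   0.11247594] 85.04275432328615
```

```bash
python3 -m crank '[0,0,0.014,0,0,0,0, 0,0,0.014,0,0,0,0, 0,0,0.014,0,0,0,255, 0,0,0.014,0,0,0,255, 0,0,0.014,0,0,0,255, 0,0,0.014,0,0,0,255, 0,0,0.014,0,0,0,255, 0,0,0.014,0,0,0,255]';python3 -m crank '[0,0,0,0,0,0,255, 0,0,0,0,0,0,255, 0,0,0,0,0,0,255]'
python3 - <<'E'
from h import *
W=grab("wrist");save(W,"w10.png");o=robot.get_obs();print(o['tool_pos'],o['tool_rot'],o['force'],o['width'])
E
```

```text
time: 10.73
tool_pos: [496.3, 353.5, 7.2]
tool_rot: [-89.8, -0.4, -22.2]
force: [-0.6, 0.6, 3.2]
width: 31.0
time: 10.98
tool_pos: [496.3, 353.5, 7.2]
tool_rot: [-89.8, -0.4, -22.2]
force: [0.2, -0.7, 1.0]
width: 31.1
[496.32371668 353.53316711   7.26935736] [-89.80861956  -0.365282   -22.19567978] [ 0.22217155 -0.18856157  0.11009855] 31.484918156044767
```

View pics/w10.png

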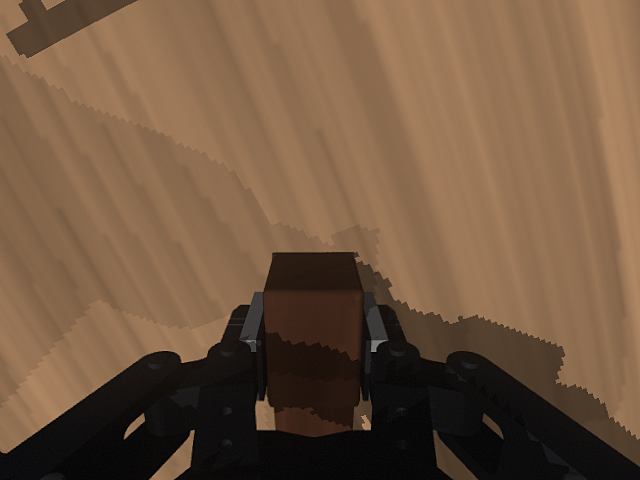

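```bash
python3 -m crank '[0,0,0.1,0,0,0,255, 0,0,0.2,0,0,0,255, 0,0,0.3,0,0,0,255, 0,0,0.3,0,0,0.02,255, 0,0,0.3,0,0,0.06,255, 0,0,0.3,0,0,0.11,255, 0,0,0.3,0,0,0.11,255, 0,0,0.3,0,0,0.11,255]'
python3 -m crank '[0.1,-0.35,0,0,0,0,255, 0.2,-0.7,0,0,0,0,255, 0.27,-0.9,0,0,0,0,255, 0.27,-0.9,0,0,0,0,255, 0.27,-0.9,0,0,0,0,255, 0.27,-0.9,0,0,0,0,255, 0.27,-0.9,0,0,0,0,255, 0.27,-0.9,0,0,0,0,255]'
python3 - <<'E'
from h import *
D=grab("side");crop(D,210,150,190,150,4,"d11.png")
S=grab("scene");crop(S,220,150,190,150,4,"s11.png")
o=robot.get_obs();print(o['tool_pos'],o['tool_rot'],o['force'],o['width'])
E
```

```text
time: 11.7
tool_pos: [495.9, 353.3, 81.7]
tool_rot: [-89.8, -0.3, -2.4]
force: [0.6, -0.4, -1.2]
width: 31.2
time: 12.37
tool_pos: [563.5, 126.8, 81.3]
tool_rot: [-89.8, -0.3, -2.6]
force: [0.7, 0.5, -0.7]
width: 31.0
[563.02836291 128.92888581  81.35209784] [-89.80365558  -0.25596131  -2.39437864] [1.0040993  0.24393698 0.47534869] 31.552842940044304
```

View pics/d11.png

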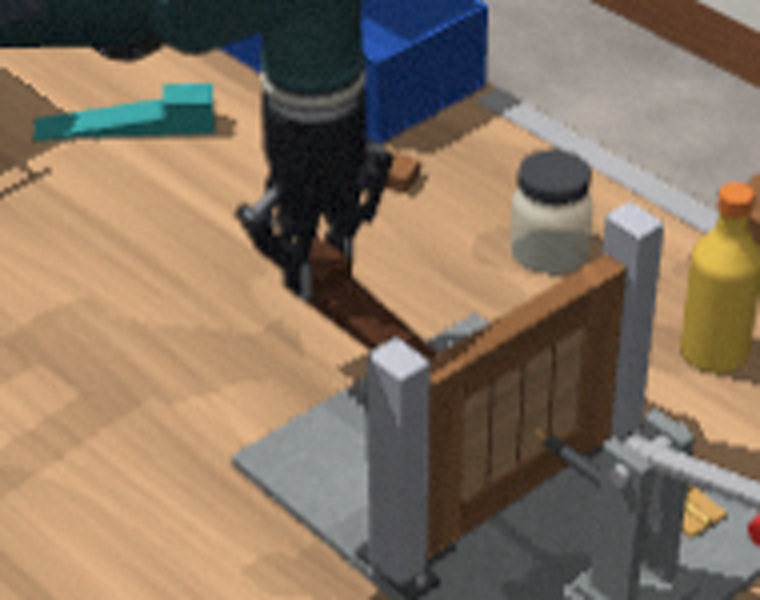

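View pics/s11.png

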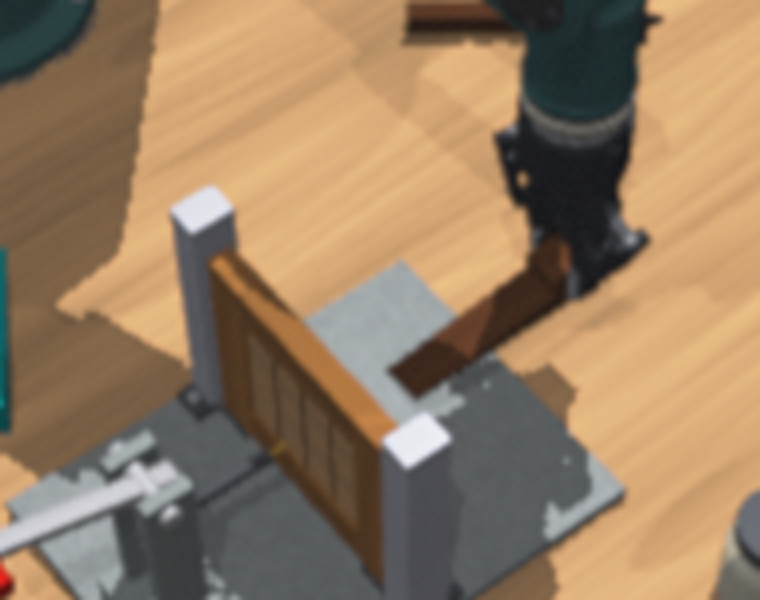

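```bash
cat > pose.py <<'E'
from h import *
def wedge_pts(o,zoff=7.2,xo=-59.5):
    # expected wedge corners from tool pose; wedge x = -tool z, z=-tool y
    Rm=R.from_euler('xyz',o['tool_rot'],degrees=True).as_matrix()
    ex=-Rm[:,2]; ez=-Rm[:,1]; ey=np.cross(ez,ex)
    o0=np.array(o['tool_pos'])-xo*ex-zoff*ez
    return lambda x,y,z:o0+x*ex+y*ey+z*ez
E
python3 - <<'E'
from pose import *
S=grab("scene");o=robot.get_obs();W=wedge_pts(o)
for P in((82,16,3),(82,-16,3),(82,16,0),(82,-16,0),(-37,-16,36)):
    w=W(*P);u=proj(S,w);print(P,w.round(1),((u-[220,150])*4).round(1))
E
```

```text
(82, 16, 3) [573.2 -12.6  76.8] [414.8 394.2]
(82, -16, 3) [541.2 -11.3  76.7] [385.5 363.1]
(82, 16, 0) [573.2 -12.6  73.8] [414.8 396.7]
(82, -16, 0) [541.2 -11.3  73.7] [385.5 365.7]
(-37, -16, 36) [545.9 107.5 110.1] [524.7 246.4]
```

```bash
python3 -m crank '[0.004,-0.06,-0.08,0,0,0,255, 0.004,-0.12,-0.16,0,0,0,255, 0.004,-0.12,-0.22,0,0,0,255, 0.004,-0.12,-0.225,0,0,0,255, 0.004,-0.12,-0.225,0,0,0,255, 0.004,-0.12,-0.225,0,0,0,255, 0.004,-0.12,-0.225,0,0,0,255]'
python3 - <<'E'
from pose import *
o=robot.get_obs();print(o['tool_pos'],o['tool_rot'],o['force'],o['width'])
S=grab("scene");crop(S,260,180,130,100,6,"s12.png")
W=wedge_pts(o)
for P in((82,16,3),(82,-16,3),(82,16,0),(82,-16,0),(-37,-16,36)):
    w=W(*P);u=proj(S,w);print(P,w.round(1),((u-[260,180])*6).round(1))
D=grab("side");crop(D,220,170,130,100,6,"d12.png")
for P in((82,16,3),(82,-16,3),(82,16,0),(82,-16,0),(-37,-16,36)):
    w=W(*P);u=proj(D,w);print(P,w.round(1),((u-[220,170])*6).round(1))
E
```

```text
time: 13.1
tool_pos: [565.0, 100.5, 26.8]
tool_rot: [-89.8, -0.4, -2.2]
force: [0.0, 0.3, -0.1]
width: 31.2
[565.0291747  100.46298345  26.81756286] [-89.78486803  -0.4352634   -2.24731031] [ 0.01678744  0.25551813 -0.08459082] 31.209523485097307
(82, 16, 3) [575.5 -41.5  22.2] [336.4 516.9]
(82, -16, 3) [543.5 -40.3  22. ] [293.7 470.4]
(82, 16, 0) [575.5 -41.5  19.2] [336.5 520.6]
(82, -16, 0) [543.6 -40.3  19. ] [293.9 474.1]
(-37, -16, 36) [547.9  78.5  55.4] [498.2 297.6]
(82, 16, 3) [575.5 -41.5  22.2] [669.7 545.7]
(82, -16, 3) [543.5 -40.3  22. ] [622.4 576.2]
(82, 16, 0) [575.5 -41.5  19.2] [669.5 550. ]
(82, -16, 0) [543.6 -40.3  19. ] [622.3 580.5]
(-37, -16, 36) [547.9  78.5  55.4] [462.3 405.3]
```

View pics/s12.png

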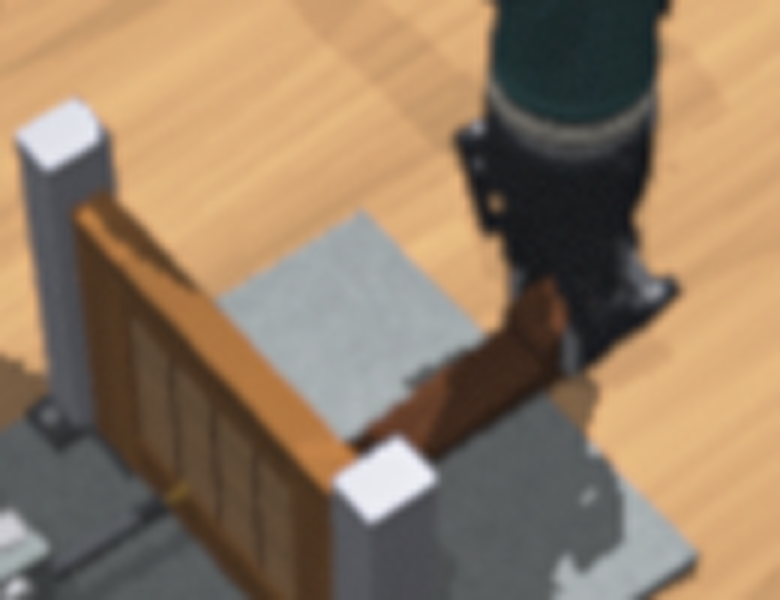

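View pics/d12.png

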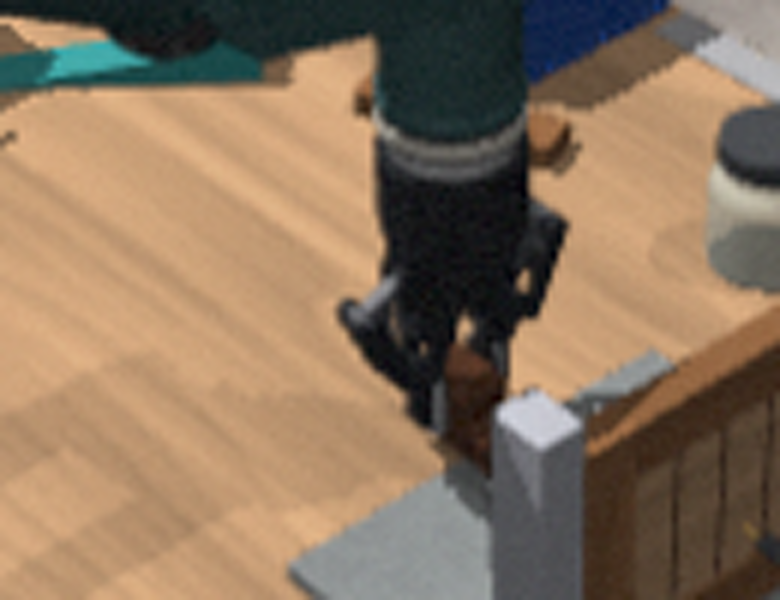

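```bash
python3 -m crank '[0,0,-0.016,0,0,0,255, 0,0,-0.024,0,0,0,255,0,0,-0.024,0,0,0,255,0,0,-0.024,0,0,0,255]';python3 -m crank '[0,0,-0.008,0,0,0,255,0,0,-0.012,0,0,0,255,0,0,-0.012,0,0,0,255]';python3 -m crank '[0,0,-0.008,0,0,0,255,0,0,-0.008,0,0,0,255]'
```

```text
time: 13.53
tool_pos: [564.8, 100.1, 20.5]
tool_rot: [-89.8, -0.4, -2.3]
force: [0.2, -0.8, -1.5]
width: 31.1
time: 13.78
tool_pos: [565.2, 100.1, 19.1]
tool_rot: [-89.8, -0.5, -2.3]
force: [-3.0, 0.7, 7.7]
width: 31.0
time: 13.95
tool_pos: [565.2, 100.1, 19.2]
tool_rot: [-89.8, -0.5, -2.3]
force: [-3.3, 0.7, 8.9]
width: 30.8
```

Contact came at z 19.15 mm, as predicted, so the wedge is flat on the board. Now I'll push it in.

```bash
python3 -m crank '[-0.004,-0.02,-0.002,0,0,0,255, -0.006,-0.06,-0.002,0,0,0,255, -0.008,-0.1,-0.002,0,0,0,255, -0.01,-0.14,-0.002,0,0,0,255, -0.012,-0.16,-0.002,0,0,0,255, -0.012,-0.16,-0.002,0,0,0,255, -0.012,-0.16,-0.002,0,0,0,255]'
python3 -c "
from bench import robot
o=robot.get_obs();print(o['tool_pos'],o['tool_rot'],o['force'],o['width'])"
```

```text
time: 14.53
tool_pos: [562.7, 58.1, 19.2]
tool_rot: [-89.9, -0.5, -2.4]
force: [-0.5, -3.0, 5.5]
width: 30.9
[562.71451647  58.1290813   19.21780181] [-89.94563009  -0.52229507  -2.35443912] [-0.54250878 -3.03850088  5.49231164] 30.933775616270445
```

```bash
python3 -m crank '[-0.001,-0.02,-0.002,0,0,0,255, -0.002,-0.04,-0.002,0,0,0,255, -0.002,-0.048,-0.002,0,0,0,255,-0.002,-0.048,-0.002,0,0,0,255]';python3 -m crank '[-0.001,-0.01,-0.002,0,0,0,255, -0.001,-0.02,-0.002,0,0,0,255, -0.001,-0.02,-0.002,0,0,0,255]';python3 -m crank '[-0.001,-0.012,-0.002,0,0,0,255, -0.001,-0.024,-0.002,0,0,0,255, -0.001,-0.024,-0.002,0,0,0,255]';python3 - <<'E'
from h import *
D=grab("side");crop(D,255,190,190,150,4,"d13.png");S=grab("scene");crop(S,200,190,190,150,4,"s13.png")
E
```

```text
time: 14.87
tool_pos: [562.6, 46.4, 19.2]
tool_rot: [-89.9, -0.6, -2.4]
force: [-0.1, 2.3, 5.0]
width: 30.9
time: 15.12
tool_pos: [562.7, 43.7, 19.3]
tool_rot: [-89.6, -0.6, -2.4]
force: [0.3, 7.4, 6.2]
width: 30.9
time: 15.37
tool_pos: [562.9, 42.3, 19.7]
tool_rot: [-89.1, -0.7, -2.4]
force: [0.3, 14.5, 6.5]
width: 31.4
```

View pics/s13.png

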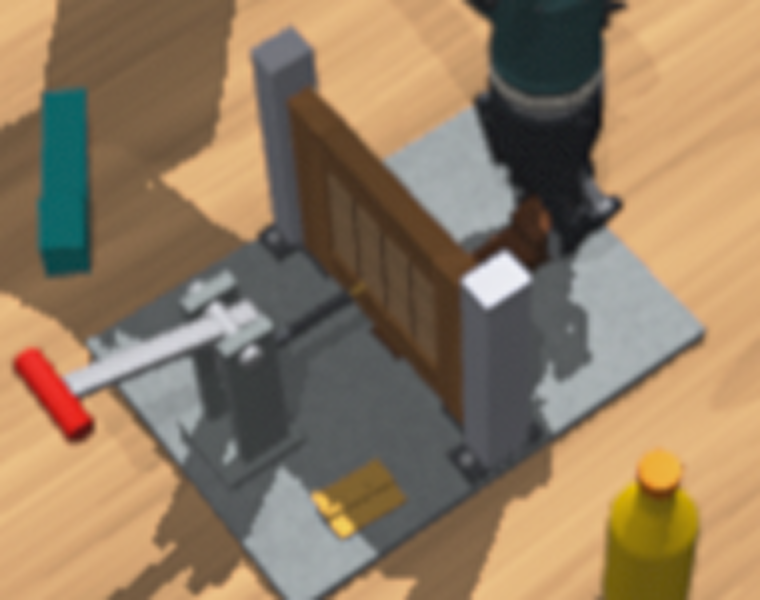

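View pics/d13.png

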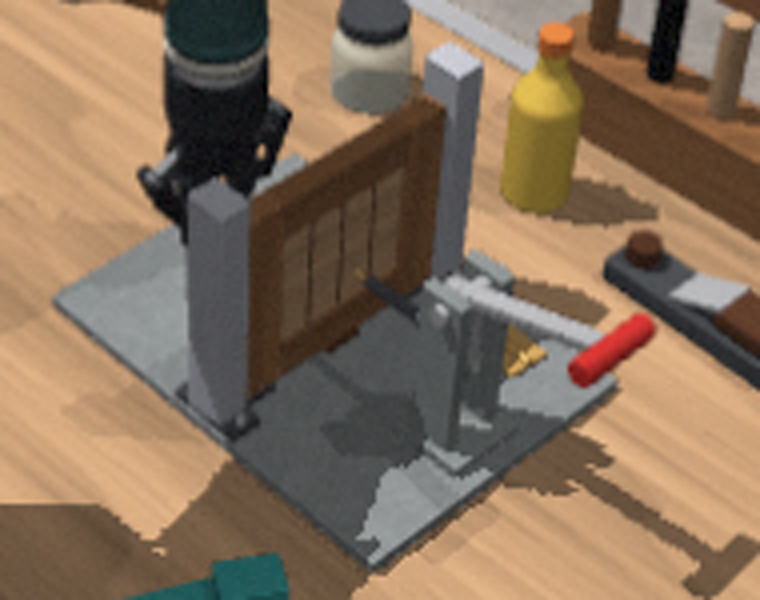

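The tip now shows past the door's back face, and contact began at TCP y ≈ 46 mm, as predicted. The tool is tilting slightly under load, so I'll add a small counter-turn and keep pushing in steps.

```bash
python3 -m crank '[-0.001,-0.02,-0.004,-0.004,0,0,255, -0.002,-0.03,-0.004,-0.006,0,0,255, -0.002,-0.04,-0.004,-0.006,0,0,255, -0.002,-0.04,-0.004,-0.006,0,0,255]';python3 -m crank '[-0.001,-0.03,-0.004,-0.004,0,0,255, -0.002,-0.04,-0.004,-0.006,0,0,255, -0.002,-0.045,-0.004,-0.006,0,0,255, -0.002,-0.045,-0.004,-0.006,0,0,255]'
```

```text
time: 15.8
tool_pos: [562.8, 37.8, 19.3]
tool_rot: [-89.6, -0.8, -2.3]
force: [0.6, 15.5, 6.2]
width: 31.3
time: 16.13
tool_pos: [562.8, 32.9, 19.3]
tool_rot: [-90.0, -0.9, -2.2]
force: [1.1, 16.3, 7.4]
width: 31.3
```

```bash
python3 -m crank '[-0.002,-0.03,-0.004,0,0.002,0,255, -0.003,-0.04,-0.004,-0.002,0.004,0,255, -0.003,-0.045,-0.004,-0.002,0.004,0,255, -0.003,-0.045,-0.004,-0.002,0.004,0,255]';python3 -m crank '[-0.001,-0.03,-0.004,-0.002,0.002,0,255, -0.002,-0.04,-0.004,-0.003,0.004,0,255, -0.002,-0.045,-0.004,-0.003,0.004,0,255, -0.002,-0.045,-0.004,-0.003,0.004,0,255]'
python3 - <<'E'
from h import *
D=grab("side");crop(D,255,190,190,150,4,"d14.png");S=grab("scene");crop(S,200,190,190,150,4,"s14.png")
import pickle;pickle.dump((S,D),open("f14.pkl","wb"))
S0,D0=pickle.load(open("f0.pkl","rb"))
cv2.imwrite("pics/cmp.png",np.hstack([cv2.resize(x["image"][185:300,270:340,::-1],None,fx=5,fy=5,interpolation=cv2.INTER_CUBIC) for x in(S0,S)]))
o=robot.get_obs();print(o['tool_pos'],o['tool_rot'],o['force'],o['width'])
E
```

```text
time: 16.47
tool_pos: [562.7, 27.7, 19.2]
tool_rot: [-89.8, -0.2, -2.2]
force: [0.5, 16.7, 5.8]
width: 31.3
time: 16.8
tool_pos: [563.0, 22.6, 19.2]
tool_rot: [-89.7, 0.3, -2.1]
force: [-0.7, 16.5, 7.5]
width: 31.1
[563.01287506  22.57649062  19.23175437] [-89.68968307   0.34149391  -2.13094043] [-0.28305296 16.30636089  7.53719724] 31.145224288896873
```

View pics/d14.png

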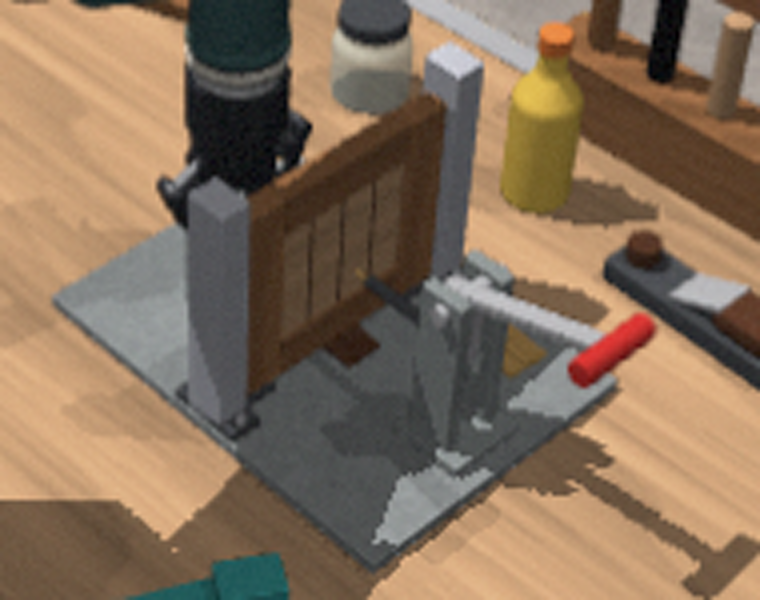

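View pics/cmp.png

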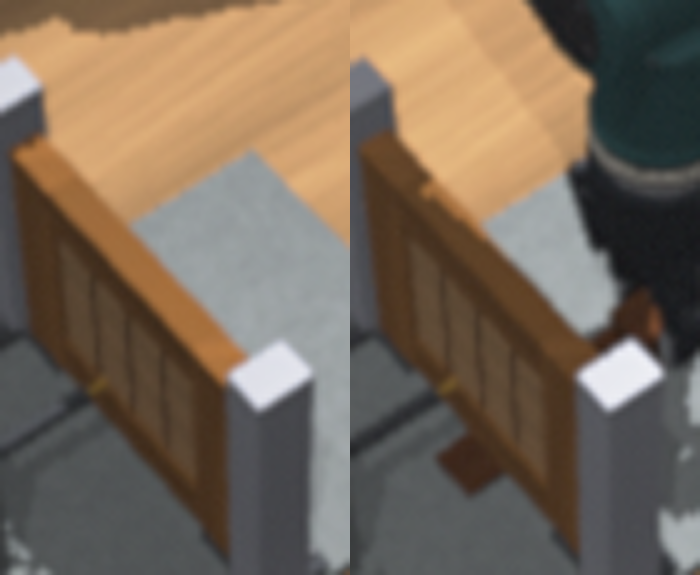

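The tip stands clear past the door's back face, and the door's top edge has risen by about a pixel. I'll measure the tip position and the lift.

```bash
python3 - <<'E'
from h import *
import pickle
S,D=pickle.load(open("f14.pkl","rb"));S0,D0=pickle.load(open("f0.pkl","rb"))
ex=np.array([np.cos(np.radians(-92.35)),np.sin(np.radians(-92.35))]);ey=np.array([-ex[1],ex[0]])
J=lambda P:((P[:2]-[556.6,-85.3])@ex,(P[:2]-[556.6,-85.3])@ey)
for u,v in((87,462),(122,495)): print(J(plane(S,(270+(u+.5)/5-.5,185+(v+.5)/5-.5),15)))
for u,v in((352,368),(381,344)): print(J(plane(D,(255+(u+.5)/4-.5,190+(v+.5)/4-.5),15)))
# door shift: phase correlation/template on patches
for n,A,B,(x,y,w,h) in(("S",S0,S,(281,225,40,62)),("D",D0,D,(318,235,45,40))):
    t=cv2.cvtColor(A["image"],cv2.COLOR_RGB2GRAY)
    b=cv2.cvtColor(B["image"],cv2.COLOR_RGB2GRAY)
    s=6
    T=cv2.resize(t[y:y+h,x:x+w],None,fx=s,fy=s,interpolation=cv2.INTER_CUBIC);I=cv2.resize(b[y-6:y+h+6,x-6:x+w+6],None,fx=s,fy=s,interpolation=cv2.INTER_CUBIC)
    r=cv2.matchTemplate(I,T,cv2.TM_CCOEFF_NORMED);_,m,_,l=cv2.minMaxLoc(r)
    c=np.array([556.6,-85.3,100]);g=(proj(A,c+[0,0,4])-proj(A,c))
    print(n,"shift px",l[0]/s-6,l[1]/s-6,round(m,3),"4mm gives",g)
E
```

```text
(np.float64(35.4835841245104), np.float64(-6.9518219003846395))
(np.float64(32.710909447216004), np.float64(21.212251296598833))
(np.float64(33.218129891545956), np.float64(-12.977440185933052))
(np.float64(30.05112395717572), np.float64(19.65549565839239))
S shift px -4.5 -6.0 0.802 4mm gives [-0.05469566 -0.86393881]
D shift px 0.16666666666666696 -0.33333333333333304 0.494 4mm gives [ 0.05947956 -1.04917839]
```

The tip is 33 mm past the door's centre plane by both cameras and by dead reckoning, which predicts about 3.2 mm of lift. The template match was unreliable because of shadows, so I'll check directly on the door's back-face edges.

```bash
python3 - <<'E'
from h import *
import pickle
S,D=pickle.load(open("f14.pkl","rb"));S0,D0=pickle.load(open("f0.pkl","rb"))
def c(f,x,y,w,h,s): return cv2.resize(f["image"][y:y+h,x:x+w,::-1],None,fx=s,fy=s,interpolation=cv2.INTER_CUBIC)
cv2.imwrite("pics/cmpD.png",np.hstack([c(D0,310,205,60,75,6.6),c(D,310,205,60,75,6.6)]))
def g(f): return cv2.Sobel(cv2.GaussianBlur(cv2.cvtColor(f["image"],cv2.COLOR_RGB2GRAY),(0,0),1).astype(np.float32),cv2.CV_32F,0,1)
from scipy.ndimage import shift
for n,A,B,boxes in(("D",D0,D,[(320,205,45,15),(323,225,36,45),(330,220,30,60)]),("S",S0,S,[(283,225,30,40),(290,250,25,30)])):
  a,b=g(A),g(B)
  for x,y,w,h in boxes:
    sc=[np.corrcoef(shift(a,(-d,0),order=1)[y:y+h,x:x+w].ravel(),b[y:y+h,x:x+w].ravel())[0,1] for d in np.arange(-1,3.01,.1)]
    i=int(np.argmax(sc));print(n,(x,y,w,h),"up px",round(-1+.1*i,1),"corr",round(sc[i],3))
E
```

```text
D (320, 205, 45, 15) up px 0.1 corr 0.711
D (323, 225, 36, 45) up px 0.4 corr 0.525
D (330, 220, 30, 60) up px 0.7 corr 0.602
S (283, 225, 30, 40) up px 0.4 corr 0.513
S (290, 250, 25, 30) up px 0.3 corr 0.48
```

View pics/cmpD.png

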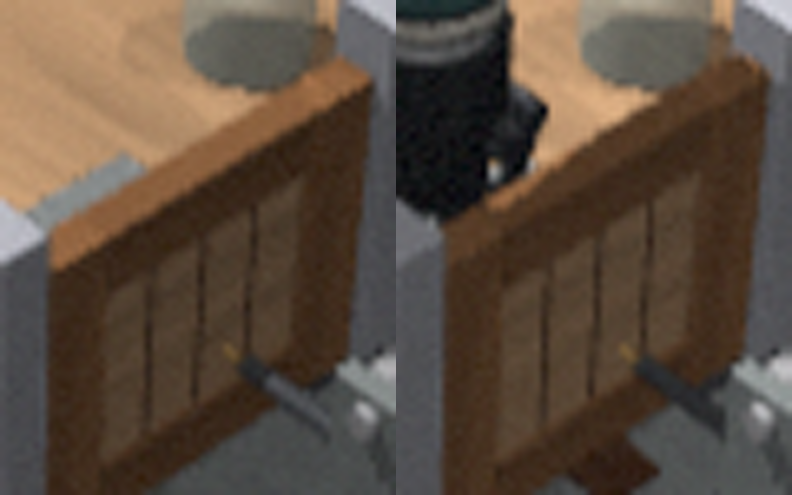

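Edges on the door's back face have moved up about 0.4–0.7 px, or 2–2.7 mm, roughly agreeing with the 3.2 mm prediction. I'll push about 5 mm more to sit mid-range, then hold.

```bash
python3 -m crank '[0,-0.03,-0.004,-0.002,-0.001,0,255, 0,-0.04,-0.004,-0.003,-0.002,0,255, 0,-0.044,-0.004,-0.003,-0.002,0,255, 0,-0.044,-0.004,-0.003,-0.002,0,255, 0,-0.044,-0.004,-0.003,-0.002,0,255, 0,-0.044,-0.004,-0.003,-0.002,0,255, 0,-0.044,-0.004,-0.003,-0.002,0,255, 0,-0.044,-0.004,-0.003,-0.002,0,255]'
python3 - <<'E'
from h import *
import pickle
for i in range(3):
    D=grab("side");S=grab("scene");o=robot.get_obs();print(o['time'],o['tool_pos'],o['tool_rot'],o['force'],o['width'])
W=grab("wrist");save(W,"w15.png")
crop(D,255,190,190,150,4,"d15.png");crop(S,200,190,190,150,4,"s15.png");pickle.dump((S,D),open("f15.pkl","wb"))
S0,D0=pickle.load(open("f0.pkl","rb"))
def c(f,x,y,w,h,s): return cv2.resize(f["image"][y:y+h,x:x+w,::-1],None,fx=s,fy=s,interpolation=cv2.INTER_CUBIC)
cv2.imwrite("pics/cmpD2.png",np.hstack([c(D0,310,205,60,75,6.6),c(D,310,205,60,75,6.6)]))
E
```

```text
time: 17.57
tool_pos: [563.4, 17.8, 19.2]
tool_rot: [-89.6, -0.1, -2.1]
force: [-1.4, 17.2, 7.8]
width: 31.1
17.6667 [563.39324106  17.80004378  19.15676622] [-89.58183374  -0.09412166  -2.06550624] [-0.20047414 16.23603778  8.1115271 ] 30.944035782347196
17.7667 [563.4006733   17.81804508  19.15509602] [-89.5792247   -0.09487204  -2.06622216] [-0.72316807 17.80482835  6.91343561] 31.08028513770438
17.8667 [563.42171056  17.82416033  19.17894463] [-89.58094087  -0.09921142  -2.06371611] [-0.58522038 17.39142796  7.75029087] 31.244175644763335
```

View pics/cmpD2.png

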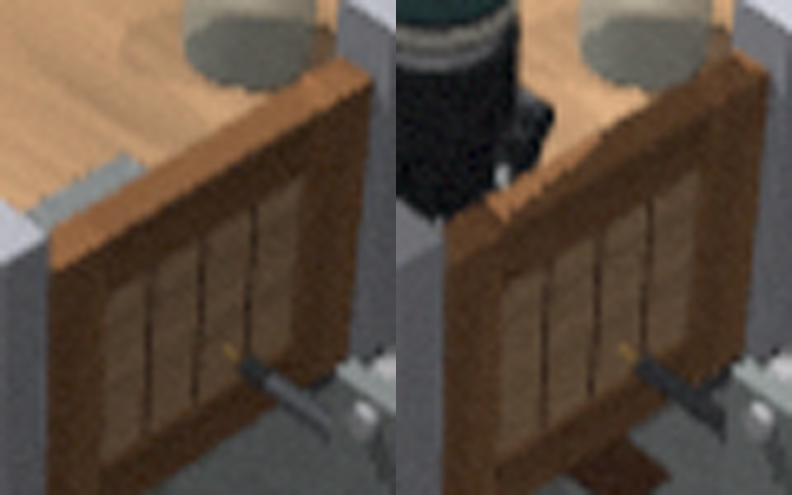

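View pics/s15.png

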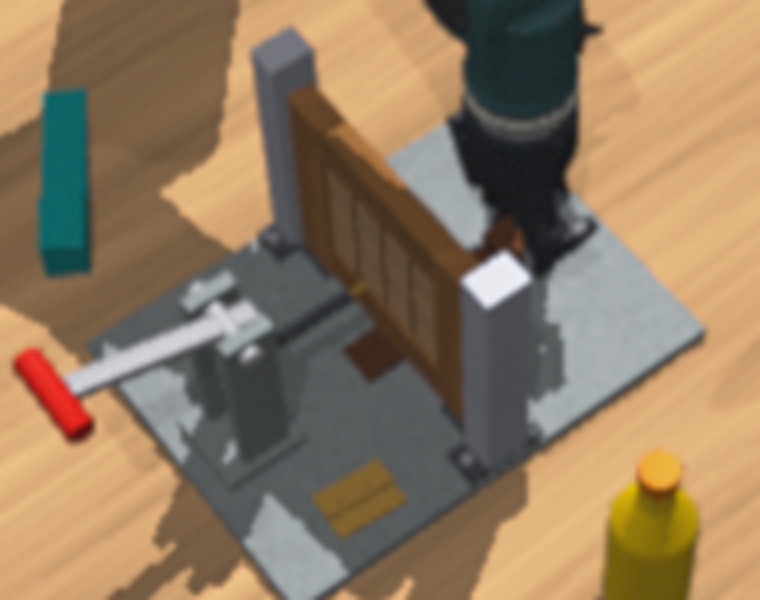

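View pics/w15.png

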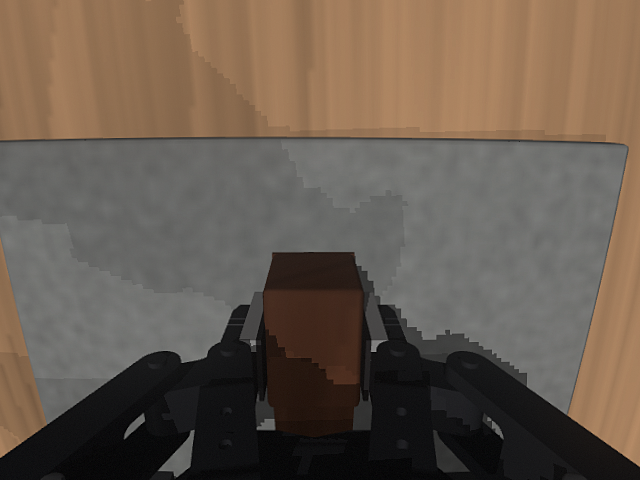

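Everything is still and the push is steady at about 17 N. The predicted lift is 3.9 mm, the wedge is flat and gripped, and the lever is up. I'm handing it in.

```bash
python3 -c "
from bench import job_done
print(job_done())"
```

```text
the job is handed in; nothing more can be done
None
```

I marked the door, then pushed the wedge under it. The job is handed in with the gripper still holding the wedge there. No verdict was reported.

- **Punch lever:** I pressed the red bar until the tool stopped at z 124 mm while the force rose to about 25 N. The picture showed the punch pin against the door. After release, the picture showed the lever fully back up.
- **Wedge:** My first grip was too high on the block, so I regripped 8 mm lower. I laid the wedge flat on the base board, with contact at the predicted height, and pushed it in to a tool position of y 17.8 mm. In the last readings the arm was still, pushing with about 17 N, and the wedge was within half a degree of flat.
- **Door lift:** The wedge's travel gives about 3.9 mm at the end. I checked this against images only once, 5 mm earlier: the side view gave roughly 2–2.7 mm where travel predicted 3.2 mm. So the true lift may be somewhat under 3.9 mm, but it should still be within 2–6 mm. An earlier automatic image match failed because of shadows, and I ignored it.
- **Other checks:** The two fixed cameras read heights about 3.5 mm low. I relied on touch and the wrist camera instead. In the pictures the gripper stayed clear of the door, and none of the other things in view looked moved; I did not measure their positions.

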